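# Find the socket that fits the manifold's gland nut

## Task

One of the three sockets in the holder fits the gland nut at the hose-barb end of the valve manifold; the nut's size is not known, so try sockets on it until one goes all the way down over the nut. Put any socket that does not fit back upright on a post of the holder, and leave the timer, beaker and tape roll alone. Finish still gripping the fitting socket, upright and fully seated on that nut: do not let go of it.

Things in the scene. Friction and masses are not known exactly. Their poses are not given: they have to be found in the camera images.
- manifold: fixed aluminium bar, 68 x 232 x 20 mm (x, y, z), flat on the worktop; origin: centre of its underside, y along it. A brass hose barb sticks 30 mm out of its +y end. On top stand three fixed hex nuts 76 mm apart along y: 17, 24 and 31 mm across flats, in changing order, all 14 mm tall (top 3 mm is 3 mm narrower) plus a 4 mm stud end; flats face +y, -y and every 60 degrees.
- seat (a point): centre of the nut to be fitted (next to the barb), on the bar's top face, 20 mm above the worktop; axes as the manifold's. A seated socket has its mouth here.
- collar (a point): centre of the top of the 10 mm tall round collar round that nut; each nut has one, 3.4 mm wider inside than its socket. A bore has 2.4 mm play over its nut (yaw within 8 degrees enters). Too small a socket stops on the nut, 11 to 14 mm above the bar's top; too large a one on the collar, 10 mm above it; only the fitting one reaches the bar.
- holder: fixed grey socket holder, 62 x 226 x 14 mm (x, y, z), on the worktop; origin: centre of its underside, y along it. Three posts, 12 mm thick, 14 mm tall, stand on its top at y = -76, 0, +76 mm, one socket loosely over each, mouth on the holder's top (14 mm above the worktop); which socket is where changes. Any socket goes over any post.
- socket_small: loose steel small socket, about 0.10 kg, 76 mm tall, mouth down. Origin: centre of its mouth (lowest face), z up. Lower part (0 to 33 mm) round, 26 mm outside, hex bore 19.4 mm across flats, over 25 mm deep; upper part (33 to 76 mm) a solid hex shank 21 mm across flats, to be gripped. Flats of bore and shank face +y and -y and every 60 degrees. Fits one of the manifold's nut sizes.
- socket_medium: loose steel medium socket, about 0.14 kg, 76 mm tall, mouth down. Origin: centre of its mouth (lowest face), z up. Lower part (0 to 33 mm) round, 34.5 mm outside, hex bore 26.4 mm across flats, over 25 mm deep; upper part (33 to 76 mm) a solid hex shank 21 mm across flats, to be gripped. Flats of bore and shank face +y and -y and every 60 degrees. Fits one of the manifold's nut sizes.
- socket_large: loose steel large socket, about 0.19 kg, 76 mm tall, mouth down. Origin: centre of its mouth (lowest face), z up. Lower part (0 to 33 mm) round, 43 mm outside, hex bore 33.4 mm across flats, over 25 mm deep; upper part (33 to 76 mm) a solid hex shank 21 mm across flats, to be gripped. Flats of bore and shank face +y and -y and every 60 degrees. Fits one of the manifold's nut sizes.
- timer: bystander: white bench timer, 62 x 62 x 18 mm, loose; origin at the centre of its underside
- beaker: bystander: small clear beaker, 52 mm wide, 58 mm tall, loose; origin at the centre of its underside
- tape: bystander: roll of white tape lying flat, 70 x 80 x 19 mm, loose; origin at the centre of its underside

How it is judged (in metres and radians):
On the way:
1. a socket is gripped and lifted off its post (((z of socket_small in the frame of holder above 0.034 m and contact force between the fingers and socket_small above 1 N) or (z of socket_medium in the frame of holder above 0.034 m and contact force between the fingers and socket_medium above 1 N) or (z of socket_large in the frame of holder above 0.034 m and contact force between the fingers and socket_large above 1 N))), for 0.1 s.
At the end, for the whole second after the job is handed in: a socket is over the nut by the barb: mouth under 4 mm above the bar top, under 5 mm off the axis, tilt under 0.1 rad, still, gripped over 2 N; the others stand untouched on the holder, mouth within 5 mm of its top, tilt under 0.12 rad, within 20 mm of the row of posts (((z of socket_small in the frame of seat below 0.004 m and horizontal distance between socket_small and seat below 0.005 m and angle between socket_small's own z axis and vertical below 0.1 rad and contact force between the fingers and socket_small above 2 N and linear speed of socket_small below 0.02 m/s and (z of socket_medium in the frame of holder between 0.009 and 0.019 m and x of socket_medium in the frame of holder between -0.02 and 0.02 m and y of socket_medium in the frame of holder between -0.1 and 0.1 m and angle between socket_medium's own z axis and vertical below 0.12 rad and contact force between the fingers and socket_medium below 0.5 N) and (z of socket_large in the frame of holder between 0.009 and 0.019 m and x of socket_large in the frame of holder between -0.02 and 0.02 m and y of socket_large in the frame of holder between -0.1 and 0.1 m and angle between socket_large's own z axis and vertical below 0.12 rad and contact force between the fingers and socket_large below 0.5 N)) or (z of socket_medium in the frame of seat below 0.004 m and horizontal distance between socket_medium and seat below 0.005 m and angle between socket_medium's own z axis and vertical below 0.1 rad and contact force between the fingers and socket_medium above 2 N and linear speed of socket_medium below 0.02 m/s and (z of socket_small in the frame of holder between 0.009 and 0.019 m and x of socket_small in the frame of holder between -0.02 and 0.02 m and y of socket_small in the frame of holder between -0.1 and 0.1 m and angle between socket_small's own z axis and vertical below 0.12 rad and contact force between the fingers and socket_small below 0.5 N) and (z of socket_large in the frame of holder between 0.009 and 0.019 m and x of socket_large in the frame of holder between -0.02 and 0.02 m and y of socket_large in the frame of holder between -0.1 and 0.1 m and angle between socket_large's own z axis and vertical below 0.12 rad and contact force between the fingers and socket_large below 0.5 N)) or (z of socket_large in the frame of seat below 0.004 m and horizontal distance between socket_large and seat below 0.005 m and angle between socket_large's own z axis and vertical below 0.1 rad and contact force between the fingers and socket_large above 2 N and linear speed of socket_large below 0.02 m/s and (z of socket_small in the frame of holder between 0.009 and 0.019 m and x of socket_small in the frame of holder between -0.02 and 0.02 m and y of socket_small in the frame of holder between -0.1 and 0.1 m and angle between socket_small's own z axis and vertical below 0.12 rad and contact force between the fingers and socket_small below 0.5 N) and (z of socket_medium in the frame of holder between 0.009 and 0.019 m and x of socket_medium in the frame of holder between -0.02 and 0.02 m and y of socket_medium in the frame of holder between -0.1 and 0.1 m and angle between socket_medium's own z axis and vertical below 0.12 rad and contact force between the fingers and socket_medium below 0.5 N)))); the arm keeps its last pose, push and grip.
It fails at once if the timer is pushed more than 30 mm (distance of timer from where it was at the start of the episode above 0.03 m).
It fails at once if the beaker is pushed more than 30 mm (distance of beaker from where it was at the start of the episode above 0.03 m).
It fails at once if the tape is pushed more than 30 mm (distance of tape from where it was at the start of the episode above 0.03 m).
It also fails if it takes over 67 s, if anything falls off the work surface, if the arm or the gripper's body presses on something with over 40 N, if the wrist force passes 120 N, or if a joint passes its speed limit or range.

## Robot

A 6-joint arm with a two-finger parallel gripper is mounted at the origin on a cart in front of the work surface, level with it; the furniture and walls round the work are solid. World frame = base frame: x ahead of the robot, y to its left, z up, the work surface at z = 0. Lengths are in mm, angles in rad, forces in N, time in s.
With the tool pointing down it reaches from about 275 to 750 mm from the base axis. Payload 10.2 kg.
Tool frame: the origin (TCP) lies between the finger pads; the fingertips stand 11 mm ahead of it and the grasp point (between the pads) lies 8 mm behind it; z points along the fingers, y is the line along which they close (so a half turn about z gives the same grasp; the last joint's range is limited). The gripper opens to 85 mm and grips with 20 to 120 N. Pads are 22 mm wide; open, the fingers measure 114 mm over their backs; the gripper's body (76 mm by 85 mm) begins 54 mm behind the grasp point. The pads swing forward as they close: fully open they stand 13 mm farther back than shut.
Start: joints at [1.077, 0.313, 1.498, -0, 1.331, -0.223], TCP at [140.451, 505.87, 242.294] pointing down, gripper open.
Joint ranges: [-2.94, 2.94], [-0.97, 2.17], [0.19, 2.56], [-1.23, 4.37], [0.02, 3.11], [-2.88, 2.88]. Speed limits (rad/s): [2.39, 2.39, 3.01, 3.14, 3.14, 3.14].

## Interface

Orientations are given as a unit quaternion [w, x, y, z].
In Python, from rig import sense, eyes, finish_job gives the robot as it stands.
- The arm moves only by the shell command python3 -m jog 'ROWS' [FORCE]. ROWS is JSON, a list of rows, each a list of 7 numbers: the shift along the tool's x, y, z in m, then the turn, a rotation vector about the tool's x, y, z in rad, then the finger opening in m, from 0 to 0.0854. In form: [[dx, dy, dz, rx, ry, rz, gripper], ...]. A call has 1 to 5 rows; each row shifts and turns the commanded pose from where the row before left it, along the tool's axes as they then stand; what a row does not reach is not made up. A row lasts 1/10 s, in which the tool goes at most 50 mm and 8.59 degrees, less where a joint would pass 70% of its speed; a pose out of reach is approached as far as the arm can. A call is refused whole if a number of a shift passes 0.05 or a number of a turn 0.15, either way. A call with a gripper value outside its range is refused whole. The fingers move at their own pace and stop on an object; FORCE is the grip in N (left out, the last holds). Time passes only in rows, so rows that do not move let the fingers close. It gives the time, the measured TCP pose, the force, the opening and the grip force at its end, in the units of the state.
- sense(): the state, without advancing time (a new reading comes with each control period).
- eyes.capture(name): name is "side" or "top" or "wrist"; returns the picture (480x640x3 uint8, red, green, blue); there is no depth.
- eyes.calibration(name): a dict with "fx", "fy", "cx", "cy" (pixels), "cam_to_world" (4x4, takes a point from camera to world coordinates); the wrist camera has in their place "mount" (4x4, takes a point from camera to tool coordinates, whose origin is the TCP and whose axes are the flange's). Camera axes: x right, y down, z forward; pixel columns grow to the right and rows downward; lengths in mm; the calibration is good to about 2 mm. A picture is of the moment at which its call begins: read the wrist's pose just before it. calibration takes no time and is no camera call.
- finish_job(): hands the job in; it is judged then, once.
The state is a dict: "time_s": time; "joints": joint angles; "dq": joint speeds; "tau": joint torques, N m; "eef_pos": TCP position; "ee_rot": TCP orientation; "force": force on the tool from outside, world axes, zero at the start; "wrist_torque": the same for the moment, N m; "grip_width": opening from 0.0 (shut) to 1.0 (fully open); "grip_force": force on a finger pad.
Only numpy, scipy, OpenCV 4.12 (cv2) and the standard library are available. Lean on these libraries where they do the work, as an engineer would, in place of code of your own. Each camera call takes 0.05 s, during which the arm holds its last target. There are 200 camera calls.

## Working session

There is one attempt and no reset: what is moved stays moved. The work goes in short steps, Python scripts to look and compute and a shell command to move; the robot and the scene stay as the last step left them, time stands still between calls to the robot, and variables do not carry over. Pictures are saved under pics/ and viewed, at most 10 in all, crops included, and the job is handed in when it is done.

```bash
mkdir -p pics; python3 - <<'E'
from rig import sense, eyes
import cv2
print(sense())
for n in ("top","side"):
    im=eyes.capture(n); cv2.imwrite(f"pics/{n}0.png",im[:,:,::-1])
    print(n,eyes.calibration(n))
print(eyes.calibration("wrist"))
E
```

```text
{'time_s': 0.0, 'joints': array([ 1.07659807e+00,  3.13443366e-01,  1.49843761e+00,  1.28444157e-05,
        1.33102804e+00, -2.23386050e-01]), 'dq': array([-6.15182478e-05, -1.92982465e-04, -2.20530781e-04, -2.77396430e-04,
       -1.43387873e-03,  1.50489155e-03]), 'tau': array([-9.17819707e-04, -4.12262285e+01, -2.59745193e+01, -2.33666397e-04,
        4.09217435e-03, -7.70710062e-05]), 'eef_pos': array([140.3251871 , 505.64006783, 241.73827216]), 'ee_rot': array([-2.36956914e-04,  1.34994194e-01,  9.90846171e-01, -6.14080475e-04]), 'force': array([-0.02725895, -1.06849999,  0.1734438 ]), 'wrist_torque': array([ 0.02111868, -0.01523577,  0.03186593]), 'grip_force': 0.0, 'grip_width': 0.9979251919359202}
top {'fx': 586.0053620856661, 'fy': 586.0053620856661, 'cx': 325.327507665953, 'cy': 245.43986794669644, 'cam_to_world': array([[ 2.76951665e-02, -9.75407861e-01,  2.18660657e-01,
         2.67300726e+02],
       [-9.99613805e-01, -2.65244748e-02,  8.28813735e-03,
         2.99264553e+00],
       [-2.28445523e-03, -2.18805753e-01, -9.75765763e-01,
         1.16487693e+03],
       [
[... 299 characters left out ...]
58884225e-01, -3.65426791e-01,  8.09869452e-01,
        -7.86644646e+02],
       [ 6.06883943e-03, -9.12773817e-01, -4.08420285e-01,
         4.76662591e+02],
       [ 0.00000000e+00,  0.00000000e+00,  0.00000000e+00,
         1.00000000e+00]])}
{'fx': 356.98581490396447, 'fy': 356.98581490396447, 'cx': 322.0701070940737, 'cy': 243.37176603208295, 'mount': array([[ 5.55220779e-04, -9.51413331e-01, -3.07916167e-01,
         7.88663694e+01],
       [ 9.99999806e-01,  6.14893682e-04, -9.67710644e-05,
        -6.71192652e-01],
       [ 2.81404986e-04, -3.07916053e-01,  9.51413488e-01,
        -1.31130485e+02],
       [ 0.00000000e+00,  0.00000000e+00,  0.00000000e+00,
         1.00000000e+00]])}
```

View pics/top0.png

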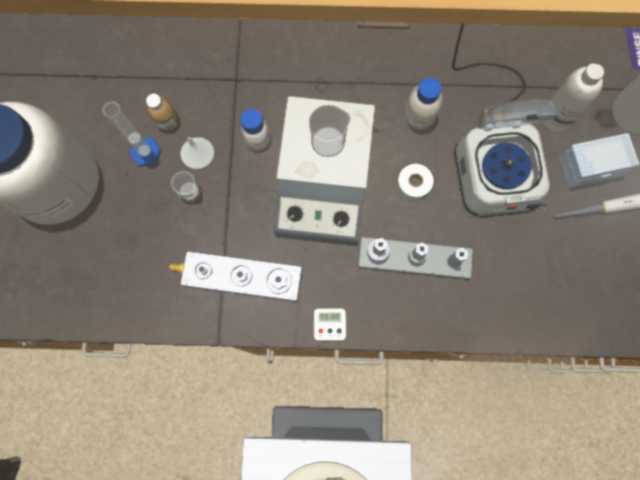

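View pics/side0.png

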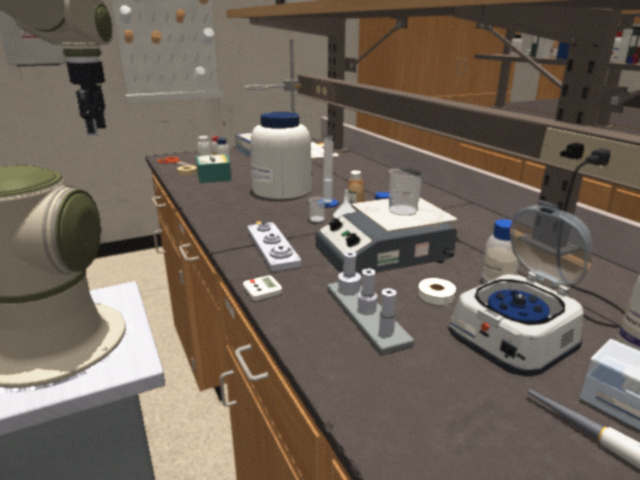

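The top view shows the manifold with its barb at the left (178,268), the barb nut at about (203,270), and other nuts at (241,275) and (279,280). The holder's sockets are at (378,250), (420,253) and (460,257), large to small. The timer is at (330,324) and the tape at (416,181). The barb nut's collar looks like the smallest, so I'll enlarge to check.

```bash
cat > h.py <<'E'
from rig import sense, eyes
import numpy as np, cv2
from scipy.spatial.transform import Rotation as R
def ray(n,uv,z,T=None):
    c=eyes.calibration(n); T=c["cam_to_world"] if T is None else T
    d=T[:3,:3]@np.array([(uv[0]-c["cx"])/c["fx"],(uv[1]-c["cy"])/c["fy"],1])
    o=T[:3,3]; return o+d*(z-o[2])/d[2]
def proj(n,p,T=None):
    c=eyes.calibration(n); T=c["cam_to_world"] if T is None else T
    q=T[:3,:3].T@(np.array(p)-T[:3,3]); return np.array([c["fx"]*q[0]/q[2]+c["cx"],c["fy"]*q[1]/q[2]+c["cy"]])
def wristT(s):
    q=s["ee_rot"]; T=np.eye(4); T[:3,:3]=R.from_quat([q[1],q[2],q[3],q[0]]).as_matrix(); T[:3,3]=s["eef_pos"]
    return T@eyes.calibration("wrist")["mount"]
def look(name):
    s=sense(); im=eyes.capture("wrist"); cv2.imwrite(f"pics/{name}.png",im[:,:,::-1]); np.save(f"pics/{name}.npy",wristT(s)); return s
E
python3 - <<'E'
from h import *
im=cv2.imread("pics/top0.png")
a=cv2.resize(im[240:310,160:310],None,fx=5,fy=4.2*5/4.2,interpolation=cv2.INTER_CUBIC)
b=cv2.resize(im[230:285,345:485],None,fx=5,fy=5,interpolation=cv2.INTER_CUBIC)
w=np.zeros((625,750,3),np.uint8)[:600]
c=np.zeros((600,750,3),np.uint8); c[:350]=a[:350]; c[350:600,:700]=b[:250]
cv2.imwrite("pics/crop.png",c)
for uv,z in [((203,270),38),((241,275),38),((279,280),38),((178,268),10)]: print(uv,ray("top",uv,z).round())
for uv,z in [((376,242),90),((421,247),90),((461,252),90)]: print(uv,ray("top",uv,z).round())
E
```

```text
(203, 270) [464. 250.  38.]
(241, 275) [456. 175.  38.]
(279, 280) [448. 101.  38.]
(178, 268) [472. 307.  10.]
(376, 242) [517. -83.  90.]
(421, 247) [ 510. -168.   90.]
(461, 252) [ 502. -242.   90.]
```

View pics/crop.png

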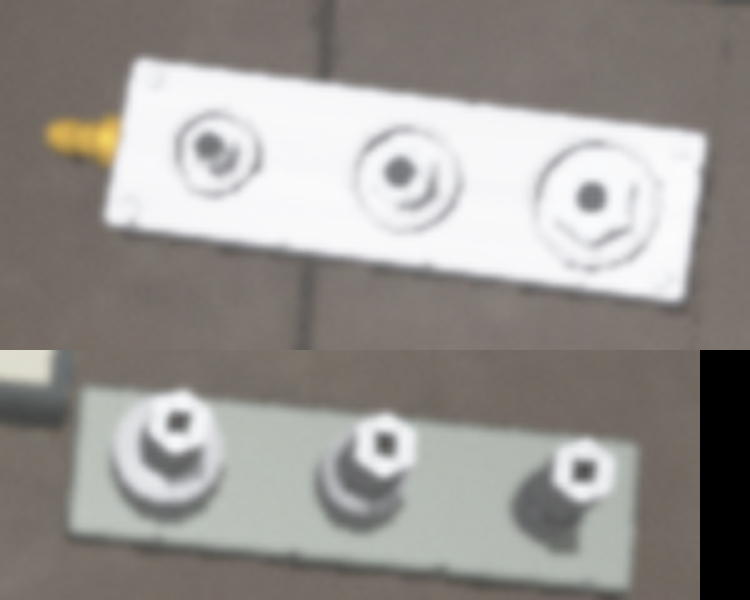

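The crop shows the barb nut's collar clearly as the smallest (stud at crop (210,147)), so I'll try the small socket first. It is the right-hand one, with its top at crop (583,469). Next I'll compute the poses.

```bash
cat >> h.py <<'E'
def togo(p,yaxis_deg):
    """tool-frame shift (mm) and tool-z turn so the TCP goes to p with tool y at world heading yaxis_deg; turn first"""
    s=sense(); q=s["ee_rot"]; M=R.from_quat([q[1],q[2],q[3],q[0]])
    Mm=M.as_matrix(); h=np.degrees(np.arctan2(Mm[1,1],Mm[0,1])); d=(yaxis_deg-h+90)%180-90
    tgt=R.from_euler("z",yaxis_deg-(0 if abs(((yaxis_deg-h+180)%360)-180)<91 else 180),degrees=True).as_matrix()@np.array([[0,1,0],[1,0,0],[0,0,-1]]).T
    rv=(M.inv()*R.from_matrix(tgt)).as_rotvec()
    print("t",s["time_s"],"pos",s["eef_pos"].round(1),"heading",h.round(2),"tilt",np.degrees(np.arccos(-Mm[2,2])).round(2),"F",s["force"].round(1),"gw",round(s["grip_width"],3),"gf",round(s["grip_force"],1))
    print(" turn rv",rv.round(4)," shift after turn mm",(tgt.T@(np.array(p)-s["eef_pos"])).round(1)," shift before turn",(Mm.T@(np.array(p)-s["eef_pos"])).round(1))
E
python3 - <<'E'
from h import *
f=lambda x,y:(160+x/5,240+y/5); g=lambda x,y:(345+x/5,230+(y-350)/5)
m=[ray("top",f(*c),20) for c in [(135,58),(707,133),(685,303),(105,222)]]
H=[ray("top",g(*c),14) for c in [(85,386),(637,443),(630,588),(70,532)]]
for n,c in (("man",m),("hold",H)):
    c=np.array(c); e=(c[0]+c[3]-c[1]-c[2])[:2]/2; print(n,c.mean(0).round(1),"len",np.linalg.norm(e).round(1),"heading y",np.degrees(np.arctan2(e[1],e[0])).round(2), "seat/small",(c.mean(0)[:2]+e/np.linalg.norm(e)*76).round(1),(c.mean(0)[:2]-e/np.linalg.norm(e)*76).round(1))
st=[ray("top",f(*c),38) for c in [(210,147),(400,172),(592,197)]]; print(np.round(st,1)); e=st[0]-st[2]; print(np.degrees(np.arctan2(e[1],e[0])))
st=[ray("top",g(*c),90) for c in [(179,421),(386,444),(583,469)]]; print(np.round(st,1)); e=st[0]-st[2]; print(np.degrees(np.arctan2(e[1],e[0])))
togo([502,-243,242],84.5)
E
```

```text
man [458.  177.1  20. ] len 231.3 heading y 83.79 seat/small [466.2 252.6] [449.8 101.5]
hold [ 505.7 -169.4   14. ] len 223.1 heading y 85.62 seat/small [511.5 -93.6] [ 499.9 -245.2]
[[465.3 252.1  38. ]
 [457.5 177.3  38. ]
 [449.6 102.   38. ]]
84.04136045422945
[[ 513.4  -92.1   90. ]
 [ 506.7 -169.8   90. ]
 [ 499.1 -243.4   90. ]]
84.59335142365967
t 0.1 pos [140.3 505.7 241.8] heading 74.49 tilt 0.06 F [ 0.5  0.3 -0.6] gw 1.0 gf 0.0
 turn rv [-0.0011 -0.0003 -0.1748]  shift after turn mm [-4.317e+02 -7.106e+02 -2.000e-01]  shift before turn [-5.487e+02 -6.247e+02  4.000e-01]
```

```bash
Z='[-0.0254,-0.0418,0,0,0,0,0.045]'
python3 -m jog '[[0,0,0,0,0,-0.0874,0.05],[0,0,0,0,0,-0.0874,0.05],[-0.0254,-0.0418,0,0,0,0,0.05],[-0.0254,-0.0418,0,0,0,0,0.05],[-0.0254,-0.0418,0,0,0,0,0.05]]' 40
python3 -m jog '[[-0.0254,-0.0418,0,0,0,0,0.05],[-0.0254,-0.0418,0,0,0,0,0.05],[-0.0254,-0.0418,0,0,0,0,0.05],[-0.0254,-0.0418,0,0,0,0,0.05],[-0.0254,-0.0418,0,0,0,0,0.05]]'
```

```text
time_s: 0.6
eef_pos: [204.4, 372.1, 241.9]
ee_rot: [-0.0, 0.047, 0.999, -0.0]
force: [1.5, -0.6, 1.4]
grip_width: 0.584
grip_force: 0.0
time_s: 1.1
eef_pos: [310.9, 151.7, 242.3]
ee_rot: [0.0, 0.048, 0.999, 0.0]
force: [2.3, 0.7, 0.0]
grip_width: 0.581
grip_force: 0.0
```

```bash

python3 -m jog '[[-0.0254,-0.0418,0,0,0,0,0.05],[-0.0254,-0.0418,0,0,0,0,0.05],[-0.0254,-0.0418,0,0,0,0,0.05],[-0.0254,-0.0418,0,0,0,0,0.05],[-0.0254,-0.0418,0,0,0,0,0.05]]'
python3 -m jog '[[-0.0254,-0.0418,0,0,0,0,0.05],[-0.0254,-0.0418,0,0,0,0,0.05],[-0.0254,-0.0418,0,0,0,0,0.05],[-0.0127,-0.0209,0,0,0,0,0.05],[0,0,0,0,0,0,0.05]]'
python3 - <<'E'
from h import *
look("w1"); togo([500,-244,242],84.5)
T=np.load("pics/w1.npy"); print([proj("wrist",p,T).round() for p in ([500,-244,90],[507,-169,90])])
E
```

```text
time_s: 1.6
eef_pos: [417.4, -68.8, 242.2]
ee_rot: [-0.0, 0.048, 0.999, 0.0]
force: [0.8, 0.3, 0.6]
grip_width: 0.583
grip_force: 0.0
time_s: 2.1
eef_pos: [491.9, -223.4, 241.1]
ee_rot: [-0.001, 0.049, 0.999, 0.0]
force: [0.1, -0.4, -0.4]
grip_width: 0.585
grip_force: 0.0
t 2.15 pos [ 491.4 -221.6  241.3] heading 84.41 tilt 0.1 F [-0.3  0.4 -0.4] gw 0.593 gf 0.0
 turn rv [ 0.0009 -0.0014 -0.0015]  shift after turn mm [-10.7 -21.5  -0.7]  shift before turn [-10.7 -21.5  -0.7]
[array([299., 241.]), array([390., 241.])]
```

View pics/w1.png

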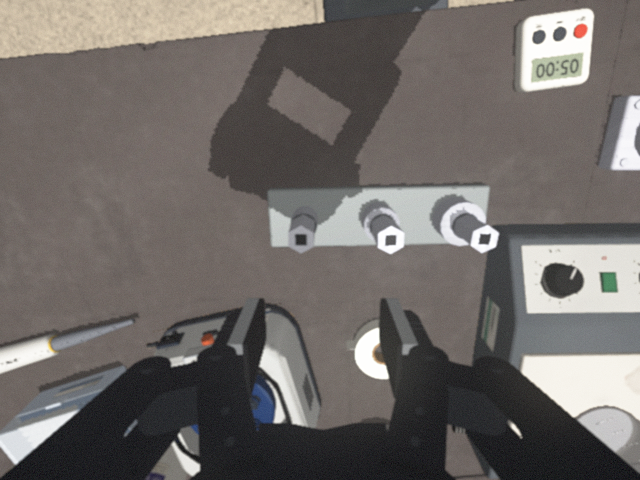

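The wrist view shows the small socket's top centre at (301,239), the medium's at (390,239) and the large's at (484,238).

```bash
python3 - <<'E'
from h import *
T=np.load("pics/w1.npy"); P=[ray("wrist",uv,90,T) for uv in ((301,239),(390,239),(484,238.5))]
print(np.round(P,1)); e=P[2]-P[0]; print(np.degrees(np.arctan2(e[1],e[0])),np.linalg.norm(e))
togo([*P[0][:2],66],84.7)
E
```

```text
[[ 498.4 -242.2   90. ]
 [ 505.6 -168.9   90. ]
 [ 512.8  -91.5   90. ]]
84.5343637390198 151.41110315987262
t 2.15 pos [ 491.4 -221.6  241.3] heading 84.41 tilt 0.1 F [-0.3  0.4 -0.4] gw 0.593 gf 0.0
 turn rv [ 0.0009 -0.0014 -0.005 ]  shift after turn mm [ -8.9 -19.8 175.3]  shift before turn [ -9.2 -20.  175.3]
```

```bash

python3 -m jog '[[-0.0092,-0.0205,0.03,0,0,0,0.05],[0,0,0.045,0,0,0,0.05],[0,0,0.04,0,0,0,0.05],[0,0,0.03,0,0,0,0.05],[0,0,0.03,0,0,0,0.05]]'
python3 -m jog '[[0,0,0,0,0,0,0.05],[0,0,0,0,0,0,0.0],[0,0,0,0,0,0,0.0],[0,0,0,0,0,0,0.0],[0,0,0,0,0,0,0.0]]' 50
python3 -c "
from h import *
togo([498.7,-242.8,66],84.6)"
```

```text
time_s: 2.65
eef_pos: [498.2, -240.7, 66.2]
ee_rot: [-0.0, 0.047, 0.999, 0.0]
force: [0.9, 0.0, 0.4]
grip_width: 0.583
grip_force: 0.0
time_s: 3.15
eef_pos: [499.5, -242.4, 69.4]
ee_rot: [0.001, 0.048, 0.999, -0.001]
force: [-0.3, 1.7, 7.3]
grip_width: 0.235
grip_force: 49.4
t 3.15 pos [ 499.5 -242.4   69.4] heading 84.5 tilt 0.19 F [-0.3  1.7  7.3] gw 0.235 gf 49.4
 turn rv [-0.0015  0.0029 -0.0017]  shift after turn mm [ 0.8 -0.4  3.4]  shift before turn [ 0.8 -0.4  3.4]
```

```bash

python3 -m jog '[[0,0,-0.01,0,0,0,0],[0,0,-0.02,0,0,0,0],[0,0,-0.03,0,0,0,0],[0,0,-0.03,0,0,0,0],[0,0,-0.03,0,0,0,0]]'
python3 -m jog '[[0.0192,0.0347,0,0,0,0,0],[0.0192,0.0347,0,0,0,0,0],[0.0192,0.0347,0,0,0,0,0],[0.0192,0.0347,0,0,0,0,0],[0.0192,0.0347,0,0,0,0,0]]'
python3 -m jog '[[-0.0027,0.0421,0,0,0,0,0],[-0.0027,0.0421,0,0,0,0,0],[-0.0027,0.0421,0,0,0,0,0],[-0.0027,0.0421,0,0,0,0,0],[-0.0027,0.0421,0,0,0,0,0]]'
python3 -m jog '[[-0.0027,0.0421,0,0,0,0,0],[0,0,0,0,0,0,0],[0,0,0,0,0,0,0]]'
python3 - <<'E'
from h import *
look("w2"); togo([465.7,252.3,120],84)
T=np.load("pics/w2.npy"); print([proj("wrist",p,T).round(1) for p in ([465.7,252.3,38],[457.7,177,38],[449.6,102,38])])
E
```

```text
time_s: 3.65
eef_pos: [498.6, -242.0, 189.6]
ee_rot: [0.0, 0.048, 0.999, -0.0]
force: [0.1, -1.0, -1.6]
grip_width: 0.236
grip_force: 48.9
time_s: 4.15
eef_pos: [418.9, -58.9, 188.2]
ee_rot: [0.001, 0.048, 0.999, -0.0]
force: [-0.1, 1.0, -0.5]
grip_width: 0.233
grip_force: 49.1
time_s: 4.65
eef_pos: [453.4, 149.9, 188.5]
ee_rot: [0.001, 0.048, 0.999, 0.0]
force: [0.2, -0.9, -1.0]
grip_width: 0.238
grip_force: 49.1
time_s: 4.95
eef_pos: [459.9, 190.2, 187.9]
ee_rot: [0.0, 0.047, 0.999, -0.0]
force: [-0.3, 0.3, -1.3]
grip_width: 0.237
grip_force: 49.3
t 5.0 pos [460.  189.4 187.8] heading 84.52 tilt 0.03 F [ 0.1  0.5 -0.8] gw 0.236 gf 49.3
 turn rv [-0.0002  0.0004  0.009 ]  shift after turn mm [ 0.9 63.2 67.8]  shift before turn [ 0.3 63.2 67.8]
[array([399.3, 229.4]), array([306.6, 228.3]), array([214.1, 227. ])]
```

View pics/w2.png

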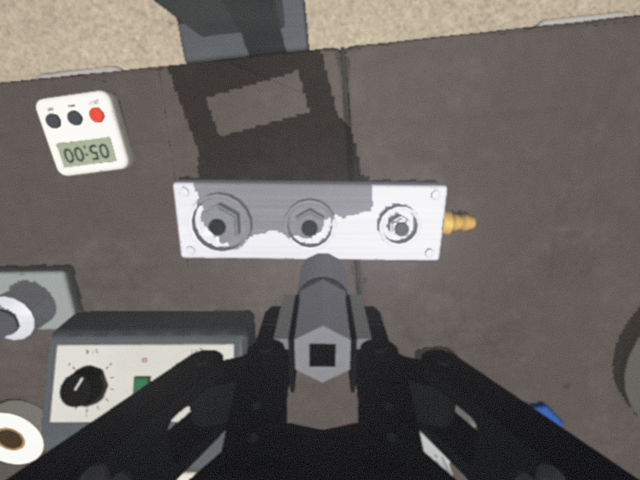

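The wrist view shows the socket held straight between the pads and the barb nut near (400,228). I'll enlarge the nuts for an exact offset.

```bash
python3 - <<'E'
import cv2
im=cv2.imread("pics/w2.png")[175:265,350:450]
cv2.imwrite("pics/w2c.png",cv2.resize(im,None,fx=6,fy=6,interpolation=cv2.INTER_CUBIC))
E
```

```text
(no output)
```

View pics/w2c.png

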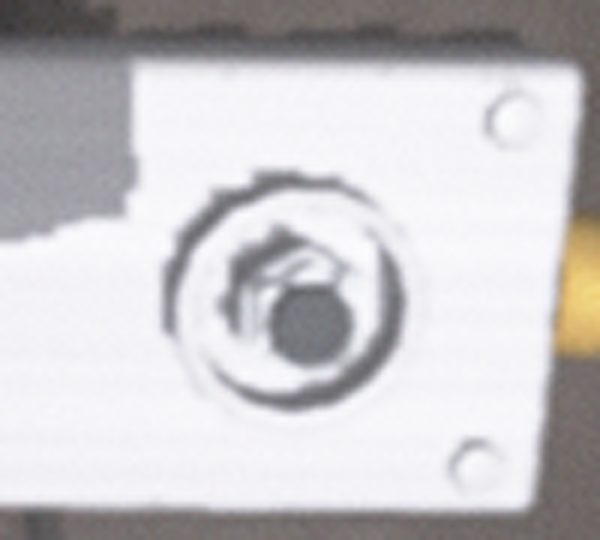

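```bash
python3 - <<'E'
from h import *
T=np.load("pics/w2.npy"); s=sense()
a=ray("wrist",(401.8,229),38,T); b=ray("wrist",(398.7,223.9),30,T); print(a.round(1),b.round(1))
L=ray("wrist",(217,227),38,T); e=a-L; print(L.round(1),np.degrees(np.arctan2(e[1],e[0])),np.linalg.norm(e))
for z in (205,208.4): print("socket top",ray("wrist",(322,355),z,T).round(1), s["eef_pos"].round(1))
p=(a[:2]+b[:2])/2; print(p); togo([*p,110],84.1)
im=cv2.imread("pics/w2.png")[240:400,270:380]; cv2.imwrite("pics/w2s.png",cv2.resize(im,None,fx=3.7,fy=3.7,interpolation=cv2.INTER_CUBIC))
E
```

```text
[465.6 254.3  38. ] [463.3 253.5  30. ]
[449.8 104.4  38. ] 83.99994470363507 150.78148445088863
socket top [461.5 189.3 205. ] [460.  189.4 187.8]
socket top [459.1 189.6 208.4] [460.  189.4 187.8]
[464.4432436  253.89604023]
t 5.0 pos [460.  189.4 187.8] heading 84.52 tilt 0.03 F [ 0.1  0.5 -0.8] gw 0.236 gf 49.3
 turn rv [-0.0002  0.0004  0.0073]  shift after turn mm [ 2.2 64.6 77.8]  shift before turn [ 1.7 64.7 77.8]
```

View pics/w2s.png

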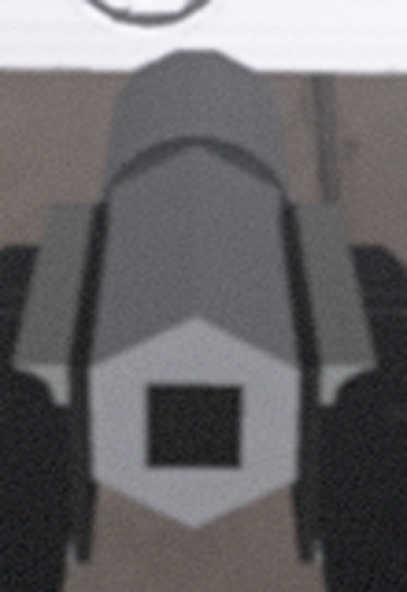

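The crop shows the socket centred at (322,355), upright and with its flats square to the pads. I'll move above the nut, let the arm settle and look again.

```bash

python3 -m jog '[[0.001,0.032,0.01,0,0,0.007,0],[0.001,0.025,0.01,0,0,0,0],[0,0.007,0.012,0,0,0,0],[0,0,0,0,0,0,0],[0,0,0,0,0,0,0]]'
python3 -m jog '[[0,0,0,0,0,0,0],[0,0,0,0,0,0,0]]'
python3 - <<'E'
from h import *
look("w3"); togo([464.5,253.6,155],84.1)
T=np.load("pics/w3.npy"); c=proj("wrist",[464.5,253.6,38],T); print(c, proj("wrist",[464.5,253.6,30],T))
u,v=int(c[0])-50,int(c[1])-45; print(u,v)
cv2.imwrite("pics/w3c.png",cv2.resize(cv2.imread("pics/w3.png")[v:v+90,u:u+100],None,fx=6,fy=6,interpolation=cv2.INTER_CUBIC))
E
```

```text
time_s: 5.5
eef_pos: [464.6, 252.4, 155.5]
ee_rot: [-0.0, 0.052, 0.999, -0.0]
force: [-0.1, -0.2, -0.5]
grip_width: 0.235
grip_force: 49.4
time_s: 5.7
eef_pos: [464.8, 252.8, 155.9]
ee_rot: [0.0, 0.052, 0.999, 0.0]
force: [0.8, -1.0, -1.9]
grip_width: 0.239
grip_force: 49.4
t 5.75 pos [464.7 253.  155.8] heading 84.05 tilt 0.05 F [ 0.2  0.4 -1.2] gw 0.236 gf 49.4
 turn rv [ 0.0003  0.0008 -0.0008]  shift after turn mm [0.3 0.6 0.8]  shift before turn [0.3 0.6 0.8]
[323.97597231 240.63113145] [323.92213998 237.42765489]
273 195
```

View pics/w3c.png

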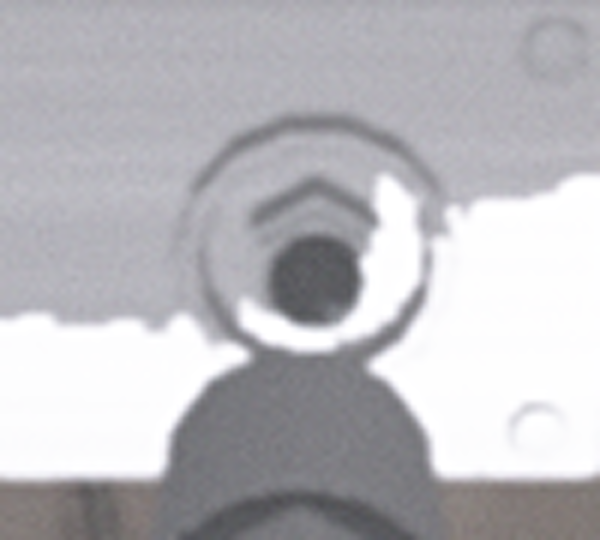

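The crop shows the stud at about (325.5,241.7). The socket's silhouette is centred on column 323, with its front mouth edge at row 253. So the nut lies about 1.7 mm further along tool +y.

```bash
python3 - <<'E'
from h import *
T=np.load("pics/w3.npy")
print(ray("wrist",(325.5,241.7),38,T).round(1))
for z in (98,100.4): print(ray("wrist",(323,253.3),z,T).round(1))
togo([465.2,254.7,95],84.1)
E
```

```text
[465.4 254.6  38. ]
[453.  253.9  98. ]
[452.1 254.  100.4]
t 5.75 pos [464.7 253.  155.8] heading 84.05 tilt 0.05 F [ 0.2  0.4 -1.2] gw 0.236 gf 49.4
 turn rv [ 0.0003  0.0008 -0.0008]  shift after turn mm [-0.3  1.7 60.8]  shift before turn [-0.2  1.7 60.8]
```

```bash

python3 -m jog '[[0,0.0018,0.02,0,0,0,0],[0,0,0.02,0,0,0,0],[0,0,0.015,0,0,0,0],[0,0,0,0,0,0,0],[0,0,0,0,0,0,0]]'
python3 -m jog '[[0,0,0.005,0,0,0,0],[0,0,0.003,0,0,0,0],[0,0,0.003,0,0,0,0],[0,0,0.003,0,0,0,0],[0,0,0,0,0,0,0]]'
```

```text
time_s: 6.25
eef_pos: [464.9, 255.3, 100.9]
ee_rot: [0.0, 0.052, 0.999, 0.0]
force: [-0.8, 0.6, -1.8]
grip_width: 0.234
grip_force: 49.4
time_s: 6.75
eef_pos: [464.8, 255.4, 86.4]
ee_rot: [0.0, 0.051, 0.999, 0.0]
force: [-0.2, -0.1, 1.1]
grip_width: 0.242
grip_force: 49.7
```

```bash

python3 -m jog '[[0,0,0.003,0,0,0,0],[0,0,0.003,0,0,0,0],[0,0,0.002,0,0,0,0],[0,0,0,0,0,0,0],[0,0,0,0,0,0,0]]'
```

```text
time_s: 7.25
eef_pos: [465.2, 255.2, 78.1]
ee_rot: [0.001, 0.052, 0.999, 0.0]
force: [5.8, -1.8, -3.9]
grip_width: 0.239
grip_force: 49.3
```

```bash

python3 -m jog '[[-0.0005,0,0.002,0,0,0,0],[0,0,0.001,0,0,0,0],[0,0,0.001,0,0,0,0],[0,0,0,0,0,0,0],[0,0,0,0,0,0,0]]'
```

```text
time_s: 7.75
eef_pos: [465.6, 255.3, 75.4]
ee_rot: [0.001, 0.051, 0.999, 0.0]
force: [1.3, -3.6, 11.5]
grip_width: 0.237
grip_force: 51.1
```

Upward contact force appeared exactly where the mouth should reach the bar top (TCP 75.4). I'll check with one picture.

```bash
python3 - <<'E'
from h import *
s=look("w4"); im=eyes.capture("side"); togo([465,255,75],84.1)
a=cv2.resize(cv2.imread("pics/w4.png")[140:400,200:460],(520,520))
c=proj("side",[465,254,50]).astype(int); h=proj("side",[506,-169,50]).astype(int)
b=[cv2.resize(im[q[1]-50:q[1]+50,q[0]-50:q[0]+50,::-1],(260,260),interpolation=cv2.INTER_CUBIC) for q in (c,h)]
cv2.imwrite("pics/w4c.png",np.hstack([a,np.vstack(b)]))
E
```

```text
t 7.85 pos [465.6 255.3  75.4] heading 84.11 tilt 0.08 F [ 0.2 -3.8 10.6] gw 0.231 gf 51.1
 turn rv [0.0001 0.0013 0.0002]  shift after turn mm [ 0.6 -0.3  0.4]  shift before turn [ 0.6 -0.3  0.4]
```

View pics/w4c.png

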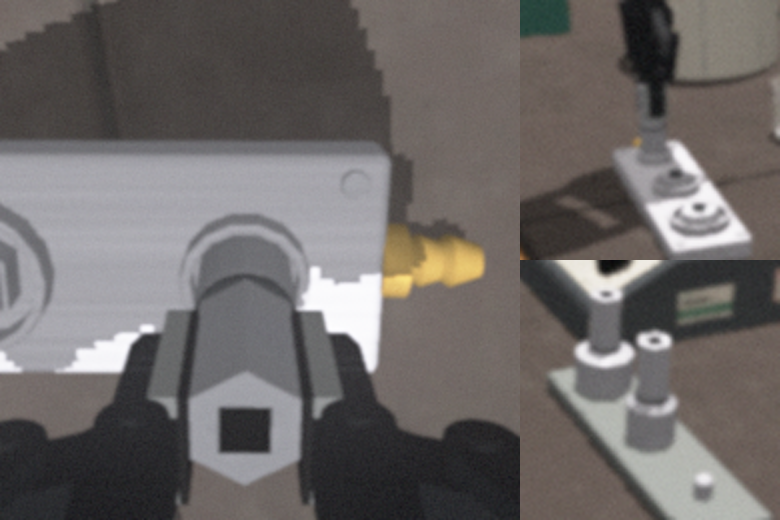

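The picture shows the small socket gripped and upright, sunk inside the barb nut's collar. The other two sockets stand undisturbed on their posts. I'll hand it in.

```bash
python3 -c "
from rig import finish_job
print(finish_job())"
```

```text
the job is handed in; nothing more can be done
None
```

The small socket fits the nut by the barb: I handed the job in at about 7.9 s with it still gripped, upright and seated on the nut (mouth at the bar top, judged from contact force and pictures). The other two sockets were never moved; the hand-in returned no verdict.

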